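Clamp the microphone stand's column at its marked height

ROBOT

A 6-joint arm with a two-finger parallel gripper is mounted at the origin on a cart in front of the work surface, level with it; the furniture and walls round the work are solid. World frame = base frame: x ahead of the robot, y to its left, z up, the work surface at z = 0. Lengths are in mm, angles in degrees, forces in N, time in s.
With the tool pointing down it reaches from about 350 to 875 mm from the base axis. Payload 15.5 kg.
Tool frame: the origin (TCP) lies midway between the tips of the shut fingers; the grasp point (between the pads) lies 19 mm behind it; z points along the fingers, y is the line along which they close (so a half turn about z gives the same grasp; the last joint's range is limited). The gripper opens to 85 mm and grips with 20 to 120 N. Pads are 22 mm wide; open, the fingers measure 114 mm over their backs; the gripper's body (76 mm by 85 mm) begins 54 mm behind the grasp point. The pads swing forward as they close: fully open they stand 13 mm farther back than shut.
Start: joints at [-74.513, 28.281, 77.091, -0, 74.628, -5.472], TCP at [223.561, -583.65, 231.277] pointing down, gripper open.
Joint ranges: [-166.48, 166.48], [-47.26, 123.95], [12.59, 153.08], [-70.14, 250.14], [6.76, 159.57], [-176.63, 176.63]. Speed limits (degrees/s): [108.29, 108.29, 147.25, 172.46, 172.46, 172.46].

INTERFACE

Orientations are given as a 3x3 rotation matrix whose columns are the frame's x, y, z axes.
In Python, from station import * gives the robot as it stands.
- The arm moves only by the shell command python3 -m crank 'ROWS' [FORCE]. ROWS is JSON, a list that holds one entry, the list of rows, each a list of 7 numbers: the turn, a rotation vector about the world's x, y, z normalised to -1 to 1, where 1 is 0.5 rad, then the shift along the world's x, y, z normalised to -1 to 1, where 1 is 2 cm, then the closure, from -1 (fully open) to 1 (shut). A call has 1 to 20 rows; each row shifts and turns the commanded pose from where the row before left it; what a row does not reach is not made up. A row lasts 1/8 s, in which the tool goes at most 62.5 mm and 10.7 degrees, less where a joint would pass 70% of its speed; a pose out of reach is approached as far as the arm can. A call with a number of a shift or a turn outside -1 to 1 is refused whole. A call with a gripper value outside its range is refused whole. The fingers move at their own pace and stop on an object; FORCE is the grip in N (left out, the last holds). Time passes only in rows, so rows that do not move let the fingers close. It gives the time, the measured TCP pose, the force, the opening and the grip force at its end, in the units of the state.
- state(): the state, without advancing time (a new reading comes with each control period).
- grab_frame(name): name is "side" or "top"; returns a dict with "image" (420x560x3 uint8, red, green, blue), "z_map" (420x560 float32, mm along the optical axis (not along the pixel's ray), 0 where there is no reading), "intrinsics" (3x3 intrinsics, pixels), "xyz" and "attitude" of the camera in the world. Camera axes: x right, y down, z forward; pixel columns grow to the right and rows downward; lengths in mm; the calibration is good to about 2 mm. A picture is of the moment at which its call begins.
- finish_job(): hands the job in; it is judged then, once.
The state is a dict: "time": time; "qpos": joint angles; "dq": joint speeds; "effort": joint torques, N m; "eef_pos": TCP position; "tool_rot": TCP orientation; "ft_force": force on the tool from outside, world axes, zero at the start; "wrist_torque": the same for the moment, N m; "gripper_width": finger opening in mm; "grip_force": force on a finger pad.
Only numpy, scipy, OpenCV 4.12 (cv2) and the standard library are available. Lean on these libraries where they do the work, as an engineer would, in place of code of your own. Each camera call takes 0.05 s, during which the arm holds its last target. There are 200 camera calls.

TASK

Set the desk microphone stand to its marked height: grip the column, push it down against its lifting spring until the blue marker ring is level with the rim of the clamp, and, keeping the column gripped there, swing the red lever of the clamp round to its closed stop. Do not swing the lever while the column is off its mark. Finish still gripping the column at the mark with the lever closed - do not let go - and leave the other things on the desk where they are.

Things in the scene. Friction and masses are not known exactly. Their poses are not given: they have to be found in the camera images.
- clamp_rim (a point): Desk microphone stand, fixed in place: round dark foot 126 mm across, tube 30 mm across, black clamp head and knurled clamp ring on top, 45 mm across. This point: centre of the steel rim (29 mm across) out of which the column rises, 122 mm above the desk, 4.5 mm above the clamp ring's top. z up; the axes turn with the stand.
- column: Upright round aluminium column, 22 mm across, coaxial with the rim; origin on its axis 100 mm below its tip. A spring lifts it (about 6 N when raised, 7.5 N when low); let go, it rises to the top unless clamped. It turns freely about its axis, over half a turn either way, so a hand gripping it from above can turn with it, and the side of a gripping finger can carry the lever's paddle round.
- lift (a joint): How far the column is pushed down from its raised stop, in m (0 raised, where it starts, to 0.055).
- column_top (a point): Tip of the brass threaded stud on the column's top, on the axis, 100 mm above the rim when raised. The stud and its seat take the top 12 mm and are 10 to 13 mm across; the plain bar begins below. The microphone is off the stand: nothing else is on top.
- marker (a point): Centre of the blue marker ring on the column (4 mm tall, 23 mm across, practically flush, tight on the bar, moves with it). It sits 50 to 66 mm below the column's tip. Level with the rim means: its centre at the height of clamp_rim.
- cam_lever (a joint): Angle of the clamp ring and its red lever about the column's axis, rad: 0 open (at the white dot), 0.9 closed at its stop (red dot); starts at 0 to 0.12. Closes counter-clockwise seen from above. Stays where left; needs about 0.12 N m, a little more over the second half as the cam grips the column. Closed, it keeps the column from rising.
- lever_paddle (a point): Centre of the lever's upright red paddle, 31.75 mm out from the column's axis and 17 mm above the rim. The paddle is a plate standing radially: it reaches from 17.5 to 46 mm from the axis, is 7 mm thick, and stands up to 38 mm above the rim. The column passes 6.5 mm inside its inner edge.
- microphone: Bystander: dark grey microphone lying on its side, 150 x 75 x 52 mm; origin under its middle.
- sticky_pad: Bystander: yellow pad of sticky notes, 76 x 76 x 14 mm; origin under its middle.
- marker_green: Bystander: green pen in the black pen tray, 142 mm long; origin under its middle.
- eraser: Bystander: blue and white eraser in the pen tray, 42 mm long; origin under its middle.

How it is judged:
By the outcome, as a careful person would: the job done as asked, in the order asked, and still so for the second after the job is handed in, while the arm keeps its last pose, push and grip.
It also fails if it takes over 38 s, if anything falls off the work surface, if the arm or the gripper's body presses on something with over 40 N, if the wrist force passes 120 N, or if a joint passes its speed limit or range.

## Working session

There is one attempt and no reset: what is moved stays moved. The work goes in short steps, Python scripts to look and compute and a shell command to move; the robot and the scene stay as the last step left them, time stands still between calls to the robot, and variables do not carry over. Pictures are saved under pics/ and viewed, at most 10 in all, crops included, and the job is handed in when it is done.

```bash
mkdir -p pics
cat > h.py <<'E'
from station import *
import numpy as np, cv2
def snap(cam,fn=None):
    f=grab_frame(cam)
    if fn: cv2.imwrite('pics/'+fn,cv2.cvtColor(f['image'],cv2.COLOR_RGB2BGR))
    K=np.array(f['intrinsics']);z=f['z_map'];v,u=np.mgrid[:z.shape[0],:z.shape[1]]
    P=np.stack([(u-K[0,2])/K[0,0]*z,(v-K[1,2])/K[1,1]*z,z],-1)
    W=P@np.array(f['attitude']).T+np.array(f['xyz']); W[z==0]=np.nan
    return f,W
E
python3 - <<'E'
from h import *
for c in('side','top'):
    f,W=snap(c,c+'1.png'); print(c,f['xyz'],np.round(f['attitude'],3).tolist(),f['intrinsics'])
s=state();print(s['time'],s['eef_pos'],s['ft_force'],s['gripper_width'],np.round(s['tool_rot'],3))
E
```

```text
side [ 461.55291626 -409.89951956  744.85841875] [[0.996, -0.069, 0.063], [-0.093, -0.7, 0.708], [-0.004, -0.711, -0.703]] [[399.15149174   0.         273.89118412]
 [  0.         399.15149174 218.52168371]
 [  0.           0.           1.        ]]
top [ 429.72859716  228.76000841 1042.59840439] [[0.014, -0.998, 0.062], [-0.999, -0.017, -0.043], [0.044, -0.062, -0.997]] [[473.51990234   0.         278.61498803]
 [  0.         473.51990234 212.46316925]
 [  0.           0.           1.        ]]
0.1 [ 223.47077958 -583.34820543  230.78706137] [ 0.07003925  0.31965333 -0.88934159] 85.39436116646662 [[ 0.934  0.358 -0.   ]
 [ 0.358 -0.934  0.001]
 [ 0.    -0.001 -1.   ]]
```

View pics/side1.png

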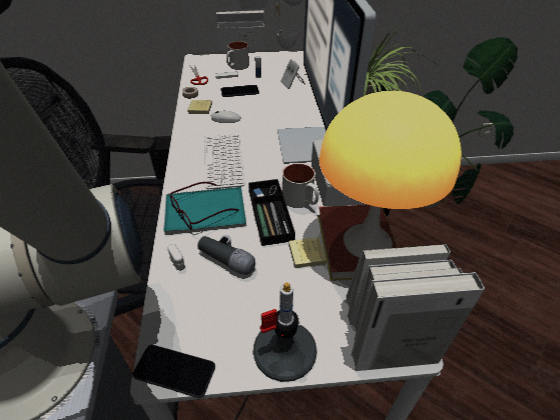

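View pics/top1.png

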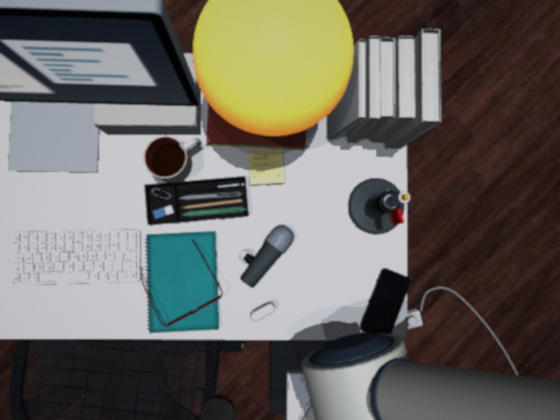

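Side view: stud tip near (287,287), red paddle near (268,320), foot centre near (285,348). Top view: foot near (377,206), paddle (397,215). Next I locate them in the depth data.

Run:
```python
from h import *
f,W=snap('side')
im=f['image'].astype(int);R,G,B=im[...,0],im[...,1],im[...,2]
for c in('side','top'):
    f,W=snap(c);im=f['image'].astype(int);R,G,B=im[...,0],im[...,1],im[...,2]
    r=slice(270,385) if c=='side' else slice(170,240); q=slice(245,325) if c=='side' else slice(340,415)
    m=np.zeros(R.shape,bool);m[r,q]=1
    red=m&(R>110)&(G<60)&(B<60); p=W[red];p=p[~np.isnan(p[:,0])]
    print(c,'red',len(p),np.round(np.median(p,0),1),np.round(np.percentile(p,[2,98],axis=0),1).tolist())
    t=p[p[:,2]>130];a=np.linalg.svd(t[:,:2]-t[:,:2].mean(0))[2][0];print(' dir',a,t.mean(0))
    for lo,hi in((18,50),(50,85),(165,208),(208,226)):
        k=m&(W[...,2]>lo)&(W[...,2]<hi)&~red; p=W[k]
        if len(p)>8:
            (x,y),rr=cv2.minEnclosingCircle(p[:,:2].astype(np.float32)); print(lo,hi,len(p),np.round(np.median(p,0),1),'circ',round(x,1),round(y,1),round(rr,1))
    k=m&(W[...,2]>2)&(W[...,2]<25);p=W[k];(x,y),rr=cv2.minEnclosingCircle(p[:,:2].astype(np.float32));print('foot',x,y,rr)
    bl=m&(B>R+40)&(B>80);print('blue',bl.sum(),np.round(np.median(W[bl],0),1) if bl.any() else '')
    if c=='side':
        cv2.imwrite('pics/c1.png',cv2.resize(cv2.cvtColor(f['image'][275:385,240:330],cv2.COLOR_RGB2BGR),None,fx=5,fy=5,interpolation=2))
```

```text
side red 70 [482.8 -45.5 157.6] [[469.0, -51.7, 114.5], [495.6, -38.8, 160.5]]
 dir [-0.95489978 -0.2969283 ] [484.57349055 -43.09836265 158.92933103]
18 50 481 [510.6 -45.4  22.2] circ 490.9 44.3 117.7
50 85 102 [511.4 -46.2  62.2] circ 513.5 -37.1 14.2
165 208 190 [513.1 -42.4 187. ] circ 514.2 -34.2 11.1
208 226 122 [513.6 -36.7 210.8] circ 514.3 -34.9 10.7
foot 522.9622192382812 31.497089385986328 153.21743774414062
blue 0 
top red 43 [485.9 -39.  159.6] [[472.3, -85.9, 13.1], [502.5, -35.1, 162.5]]
 dir [-0.96787645 -0.25142627] [484.03561732 -39.01588994 159.49801345]
18 50 316 [506.7 -18.7  21.1] circ 512.7 -27.8 56.1
50 85 17 [510.6 -17.6  55.3] circ 511.9 -22.4 11.9
165 208 95 [510.5 -22.5 191.4] circ 513.2 -31.0 11.2
208 226 100 [512.3 -29.6 211. ] circ 513.3 -30.9 11.0
foot 516.500732421875 -30.2112979888916 102.33985137939453
blue 0
```

View pics/c1.png

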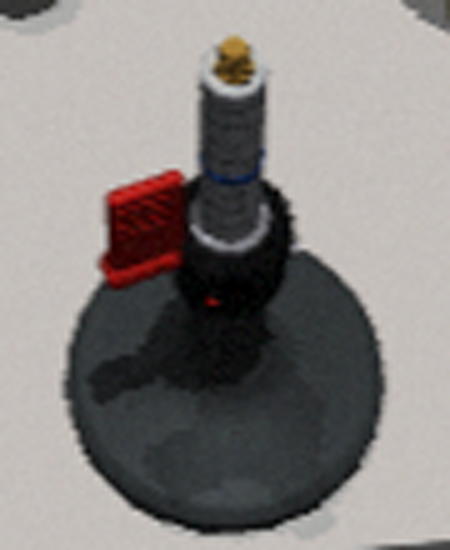

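The crop shows the column with the blue ring (its front at about pixel (287,311)), the rim below it, the paddle to the left (azimuth about 195°) and the red dot in front. Now the ring height, by projecting the column's front line.

```bash
cat >> h.py <<'E'
def proj(f,p):
    c=(np.array(p)-f['xyz'])@np.array(f['attitude']); q=np.array(f['intrinsics'])@c; return q[:2]/q[2]
def prof(ax,z0=110,z1=226,n=1):
    f,_=snap('side'); d=np.array(f['xyz'])[:2]-ax; d/=np.linalg.norm(d); t=np.array([-d[1],d[0]])
    zs=np.arange(z0,z1,.25); out=[]
    for o in(-5,-2.5,0,2.5,5):   # strips on cylinder front
        h=np.sqrt(11.3**2-o*o); uv=np.array([proj(f,[*(ax+d*h+t*o),z]) for z in zs],np.float32)
        out.append(cv2.remap(f['image'].astype(np.float32),uv[None,:,0].copy(),uv[None,:,1].copy(),1)[0])
    return f,zs,np.array(out)
def ring(zs,s):
    r=[]
    for c in s:
        b=c[:,2]-(c[:,0]+c[:,1])/2; b=b-np.median(b); b[b<.4*b.max()]=0
        k=b.argmax(); w=np.abs(zs-zs[k])<5; r.append((round((b*zs*w).sum()/(b*w).sum(),2),round(b.max())))
    return r
E
python3 - <<'E'
from h import *
ax=np.array([513.8,-34.]); f,zs,s=prof(ax); print(ring(zs,s))
g=s[2].mean(1)
for z,c in list(zip(zs,s[2]))[::8]: print(z,np.round(c).astype(int).tolist(),end=' ')
print(proj(f,[513.8,-34,222]))
dx=np.array([513.8,-33])-np.array(state()['eef_pos'][:2]);print('shift',dx)
E
```

```text
[(np.float64(163.08), 34), (np.float64(163.39), 35), (np.float64(162.92), 27), (np.float64(163.21), 27), (np.float64(162.38), 39)]
110.0 [10, 12, 12] 112.0 [18, 19, 18] 114.0 [29, 29, 29] 116.0 [52, 50, 53] 118.0 [82, 81, 87] 120.0 [121, 120, 128] 122.0 [101, 101, 108] 124.0 [71, 71, 75] 126.0 [55, 55, 58] 128.0 [49, 49, 51] 130.0 [51, 50, 53] 132.0 [46, 47, 48] 134.0 [44, 46, 45] 136.0 [51, 52, 54] 138.0 [52, 52, 55] 140.0 [48, 50, 52] 142.0 [44, 46, 48] 144.0 [44, 45, 48] 146.0 [50, 50, 53] 148.0 [49, 50, 52] 150.0 [46, 47, 48] 152.0 [38, 39, 41] 154.0 [42, 42, 45] 156.0 [49, 49, 53] 158.0 [45, 46, 52] 160.0 [28, 32, 46] 162.0 [4, 12, 38] 164.0 [26, 31, 52] 166.0 [40, 43, 57] 168.0 [46, 48, 51] 170.0 [47, 46, 51] 172.0 [42, 41, 45] 174.0 [32, 32, 33] 176.0 [41, 42, 44] 178.0 [46, 48, 51] 180.0 [48, 49, 52] 182.0 [45, 46, 47] 184.0 [45, 45, 47] 186.0 [48, 49, 52] 188.0 [48, 49, 52] 190.0 [50, 51, 53] 192.0 [49, 51, 53] 194.0 [37, 37, 38] 196.0 [42, 42, 43] 198.0 [50, 50, 52] 200.0 [47, 48, 51] 202.0 [41, 43, 44] 204.0 [42, 43, 43] 206.0 [50, 50, 52] 208.0 [53, 54, 56] 210.0 [79, 82, 85] 212.0 [123, 126, 129] 214.0 [177, 180, 176] 216.0 [176, 179, 177] 218.0 [139, 132, 118] 220.0 [89, 68, 32] 222.0 [90, 68, 30] 224.0 [68, 51, 19] [285.95720648 284.25318837]
shift [290.2836094  550.54168419]
```

The ring is about 41 mm above the rim, so the lift target is about 41 mm. I'll approach with the finger line at azimuth -45°, so one finger sits 60° behind the paddle.

```bash
python3 -m crank '[[[0,0,0.03,0.52,0.98,0.05,-1],[0,0,0.03,0.52,0.98,0.05,-1],[0,0,0.03,0.52,0.98,0.05,-1],[0,0,0.03,0.52,0.98,0.05,-1],[0,0,0.03,0.52,0.98,0.05,-1],[0,0,0.03,0.52,0.98,0.05,-1],[0,0,0.03,0.52,0.98,0.05,-1],[0,0,0.03,0.52,0.98,0.05,-1],[0,0,0.03,0.52,0.98,0.05,-1],[0,0,0.03,0.52,0.98,0.05,-1],[0,0,0.03,0.52,0.98,0.05,-1],[0,0,0.03,0.52,0.98,0.05,-1],[0,0,0.03,0.52,0.98,0.05,-1],[0,0,0.03,0.52,0.98,0.05,-1],[0,0,0.03,0.52,0.98,0.05,-1],[0,0,0.03,0.52,0.98,0.05,-1],[0,0,0.03,0.52,0.98,0.05,-1],[0,0,0.03,0.52,0.98,0.05,-1],[0,0,0.03,0.52,0.98,0.05,-1],[0,0,0.03,0.52,0.98,0.05,-1]]]' 100
python3 -m crank '[[[0,0,0.03,0.5,0.98,0,-1],[0,0,0.03,0.5,0.98,0,-1],[0,0,0.03,0.5,0.98,0,-1],[0,0,0.03,0.5,0.98,0,-1],[0,0,0.03,0.5,0.98,0,-1],[0,0,0.03,0.5,0.98,0,-1],[0,0,0.03,0.5,0.98,0,-1],[0,0,0.03,0.5,0.98,0,-1],[0,0,0,0,0,0,-1],[0,0,0,0,0,0,-1]]]'
python3 - <<'E'
from h import *
s=state();R=s['tool_rot'];print(s['eef_pos'],np.degrees(np.arctan2(R[1][1],R[0][1])),R[2],s['qpos'])
snap('side','s2.png');snap('top')
E
```

```text
time: 2.8
eef_pos: [431.9, -190.3, 251.4]
tool_rot: [[0.786, 0.619, 0.0], [0.619, -0.786, -0.0], [0.0, 0.0, -1.0]]
ft_force: [-0.0, -0.5, -0.2]
gripper_width: 85.4
grip_force: 0.0
time: 4.05
eef_pos: [511.2, -34.8, 251.2]
tool_rot: [[0.707, 0.708, -0.0], [0.708, -0.707, -0.0], [-0.0, -0.0, -1.0]]
ft_force: [-0.1, -0.0, -1.2]
gripper_width: 85.4
grip_force: 0.0
[511.18278274 -34.84974183 251.23086003] -44.96100677721057 [-3.41783392e-04 -6.80396061e-05 -9.99999939e-01] [-1.05707936e+01  1.80200329e+01  9.11511447e+01 -1.47762257e-02
  7.08431007e+01  3.43950632e+01]
```

View pics/s2.png

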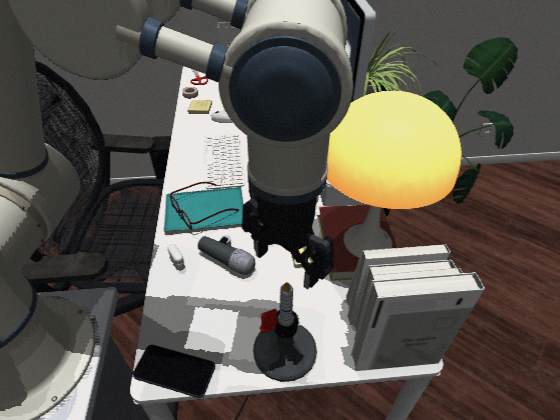

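The picture shows the open fingers above the stud (tip near (287,287)) on either side, with the paddle clear of both. I'll centre and descend to TCP z of about 178, then close.

```bash
python3 -m crank '[[[0,0,0,0.13,0.08,-0.5,-1],[0,0,0,0,0,-0.7,-1],[0,0,0,0,0,-0.7,-1],[0,0,0,0,0,-0.7,-1],[0,0,0,0,0,-0.6,-1],[0,0,0,0,0,-0.45,-1],[0,0,0,0,0,0,-1]]]' 100
python3 -m crank '[[[0,0,0,0,0,0,0],[0,0,0,0,0,0,0],[0,0,0,0,0,0,0.3],[0,0,0,0,0,0,0.5],[0,0,0,0,0,0,1],[0,0,0,0,0,0,1],[0,0,0,0,0,0,1],[0,0,0,0,0,0,1]]]' 100
```

```text
time: 5.03
eef_pos: [513.9, -33.2, 177.7]
tool_rot: [[0.707, 0.707, -0.001], [0.707, -0.707, 0.0], [-0.001, -0.001, -1.0]]
ft_force: [0.5, -0.4, 0.0]
gripper_width: 85.1
grip_force: 0.0
time: 6.02
eef_pos: [514.5, -33.4, 178.7]
tool_rot: [[0.707, 0.707, 0.001], [0.707, -0.707, -0.0], [0.0, 0.001, -1.0]]
ft_force: [-0.2, -0.9, 6.1]
gripper_width: 20.3
grip_force: 97.5
```

```bash
python3 -m crank '[[[0,0,0,0,0,-0.4,1],[0,0,0,0,0,-0.4,1],[0,0,0,0,0,-0.4,1],[0,0,0,0,0,-0.4,1],[0,0,0,0,0,-0.3,1],[0,0,0,0,0,0,1],[0,0,0,0,0,0,1]]]'
python3 - <<'E'
from h import *
f,zs,s=prof(np.array([513.8,-34.]),110,140)
for i in(0,1,2,3,4): print([tuple(np.round(c).astype(int).tolist()) for c in s[i][::6]])
print(ring(zs,s))
cv2.imwrite('pics/c3.png',cv2.resize(cv2.cvtColor(f['image'][265:385,220:350],cv2.COLOR_RGB2BGR),None,fx=5,fy=5,interpolation=2))
E
```

```text
time: 6.9
eef_pos: [514.5, -33.4, 140.6]
tool_rot: [[0.707, 0.707, 0.001], [0.707, -0.707, -0.0], [0.0, 0.001, -1.0]]
ft_force: [0.3, -1.4, 6.7]
gripper_width: 19.8
grip_force: 97.5
[(3, 5, 4), (5, 7, 5), (19, 21, 19), (33, 35, 32), (41, 42, 42), (50, 50, 52), (53, 53, 55), (54, 55, 56), (46, 50, 54), (31, 38, 49), (22, 31, 46), (30, 38, 51), (40, 46, 57), (49, 53, 60), (60, 61, 64), (58, 58, 61), (54, 53, 56), (51, 51, 54), (50, 49, 53), (51, 52, 55)]
[(3, 5, 5), (8, 8, 9), (14, 12, 14), (30, 29, 32), (46, 45, 50), (50, 49, 54), (50, 49, 54), (48, 48, 54), (42, 44, 53), (35, 40, 53), (25, 34, 51), (19, 31, 50), (39, 45, 57), (58, 58, 63), (60, 60, 64), (60, 60, 63), (53, 53, 56), (45, 45, 46), (46, 47, 47), (54, 55, 57)]
[(5, 5, 5), (12, 12, 12), (19, 19, 20), (30, 30, 32), (43, 45, 47), (52, 53, 55), (52, 51, 54), (50, 49, 53), (36, 41, 51), (21, 32, 49), (29, 37, 53), (40, 44, 59), (49, 51, 62), (58, 58, 64), (62, 61, 65), (61, 62, 65), (59, 59, 63), (51, 51, 53), (47, 46, 48), (54, 55, 57)]
[(6, 8, 8), (13, 14, 16), (21, 20, 24), (34, 33, 37), (49, 48, 50), (54, 53, 55), (52, 51, 55), (46, 47, 54), (34, 39, 51), (24, 33, 49), (31, 38, 53), (38, 44, 57), (47, 51, 60), (58, 60, 63), (61, 62, 64), (60, 62, 64), (55, 57, 58), (45, 46, 47), (39, 40, 41), (39, 40, 42)]
[(11, 9, 10), (15, 14, 14), (27, 27, 27), (42, 43, 44), (51, 52, 54), (51, 52, 55), (50, 51, 55), (45, 47, 54), (39, 43, 52), (32, 39, 53), (24, 34, 54), (35, 43, 57), (52, 57, 62), (59, 61, 63), (59, 60, 61), (57, 56, 58), (51, 50, 53), (46, 45, 49), (43, 43, 46), (40, 42, 44)]
[(np.float64(125.84), 18), (np.float64(125.72), 22), (np.float64(124.8), 19), (np.float64(124.54), 18), (np.float64(124.84), 22)]
```

View pics/c3.png

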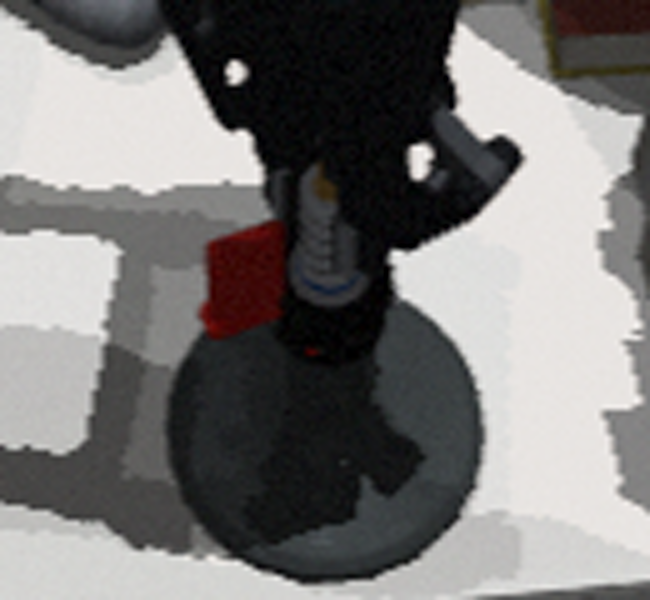

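Crop: both fingers grip the column and the ring (crop (328,285)) is still about 3 mm above the rim. The paddle is clear on the left. Push 2.8 mm more and check.

```bash
python3 -m crank '[[[0,0,0,0,0,-0.14,1],[0,0,0,0,0,0,1],[0,0,0,0,0,0,1]]]'
python3 - <<'E'
from h import *
f,zs,s=prof(np.array([513.8,-34.]),110,140)
for i in(0,1,2,3,4): print([tuple(np.round(c).astype(int).tolist()) for c in s[i][8:72:4]])
cv2.imwrite('pics/c4.png',cv2.resize(cv2.cvtColor(f['image'][300:345,260:310],cv2.COLOR_RGB2BGR),None,fx=12,fy=12,interpolation=2))
E
```

```text
time: 7.32
eef_pos: [514.5, -33.4, 137.9]
tool_rot: [[0.707, 0.707, 0.001], [0.707, -0.707, -0.0], [0.0, 0.001, -1.0]]
ft_force: [-0.5, -0.3, 7.4]
gripper_width: 20.2
grip_force: 97.6
[(13, 13, 15), (19, 18, 21), (25, 24, 26), (31, 30, 33), (38, 36, 40), (46, 43, 48), (52, 49, 54), (53, 51, 55), (53, 53, 55), (54, 54, 56), (54, 55, 56), (55, 54, 57), (55, 53, 57), (56, 54, 58), (57, 56, 59), (58, 57, 61)]
[(14, 14, 14), (15, 16, 16), (25, 25, 26), (36, 36, 37), (46, 45, 47), (50, 49, 51), (50, 49, 53), (51, 49, 54), (52, 50, 55), (53, 51, 55), (53, 52, 56), (54, 53, 56), (56, 55, 58), (57, 57, 59), (59, 58, 61), (59, 59, 62)]
[(16, 15, 16), (22, 21, 20), (28, 27, 27), (37, 35, 36), (44, 43, 45), (51, 51, 53), (50, 50, 53), (49, 50, 53), (48, 49, 52), (49, 50, 53), (51, 52, 55), (53, 54, 57), (55, 56, 59), (57, 58, 61), (60, 60, 64), (63, 62, 67)]
[(19, 17, 19), (26, 23, 27), (32, 30, 34), (39, 38, 41), (46, 46, 50), (51, 51, 55), (51, 51, 55), (52, 51, 55), (52, 51, 56), (53, 52, 56), (54, 54, 57), (55, 55, 58), (56, 57, 59), (58, 59, 61), (60, 61, 63), (61, 62, 64)]
[(18, 15, 16), (27, 24, 26), (37, 35, 38), (46, 45, 49), (50, 49, 53), (50, 50, 53), (51, 52, 54), (52, 52, 55), (52, 53, 55), (52, 53, 56), (52, 54, 56), (54, 55, 57), (56, 56, 59), (58, 58, 60), (59, 58, 60), (58, 57, 60)]
```

View pics/c4.png

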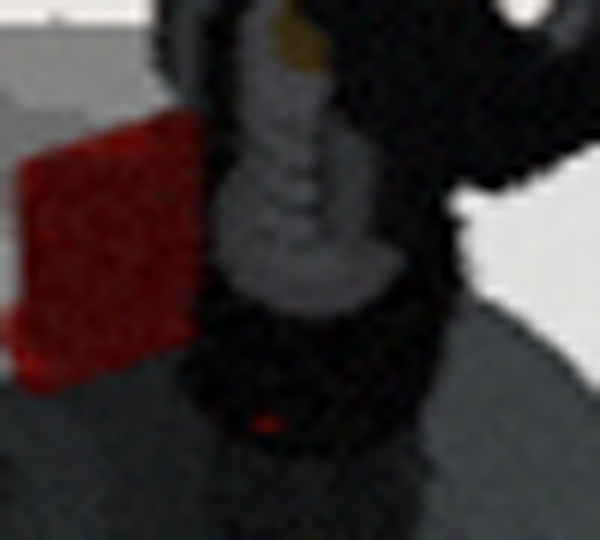

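Run:
```python
from h import *
a=np.mean([grab_frame('side')['image'].astype(float) for _ in range(6)],0)
np.save('a4.npy',a)
f=grab_frame('side')
def show(I,r0,c0):
    b=I[...,2]-(I[...,0]+I[...,1])/2
    for r in range(314,330): print(r,np.round(b[r-r0,276-c0:296-c0]).astype(int).tolist(),np.round(I[r-r0,284-c0:290-c0].mean(-1)).astype(int).tolist())
o=cv2.cvtColor(cv2.imread('pics/c3.png'),cv2.COLOR_BGR2RGB)[2::5,2::5].astype(float)
print('before');show(o,265,220);print('now');show(a,0,0)
ax=[513.8,-34.];d=np.array(f['xyz'])[:2]-ax;d/=np.linalg.norm(d)
for z,r in((122,11.5),(124,11.5),(126,11.5),(122,14.5),(117.5,14.5)):print(z,r,proj(f,[*(ax+d*r),z]))
print(state()['time'])
```

```text
before
314 [-20, -5, 4, 0, 0, 0, 2, 2, 4, 2, 1, 2, 2, 4, 3, 3, 5, 0, 4, -2] [58, 63, 40, 40, 49, 47]
315 [-17, -7, 2, 0, 2, 2, 4, 2, 3, 0, 2, 2, 1, 6, 4, 0, 2, 5, 2, 1] [61, 63, 41, 34, 43, 46]
316 [-18, -1, 0, 7, 4, 6, 0, 2, 2, 3, 1, 3, 3, 5, 1, 3, 0, 0, 1, 6] [45, 42, 26, 38, 49, 48]
317 [-21, -3, 0, 8, 6, 4, 4, 2, 4, 3, 2, 3, 2, 4, -1, -2, 7, 2, 0, 0] [57, 64, 38, 37, 47, 47]
318 [-22, -2, 0, 13, 7, 2, 4, 2, 4, 4, 2, 4, 3, 2, 2, 2, -2, 0, -2, 4] [62, 63, 41, 39, 42, 46]
319 [-16, 2, 2, 11, 8, 1, 2, 0, 0, 0, 0, 3, 4, 2, 2, 7, 5, 0, 0, 0] [38, 46, 40, 40, 49, 49]
320 [-20, -2, 3, 3, 14, 9, 4, 3, 4, 4, 4, 2, 2, 1, 10, 12, 7, 0, 0, 4] [61, 63, 62, 62, 59, 47]
321 [-14, -5, 0, 1, 10, 24, 14, 6, 4, 2, 3, 1, 4, 12, 19, 5, 3, 2, 2, 0] [65, 62, 63, 61, 62, 48]
322 [-16, -4, 1, 2, 2, 7, 20, 31, 20, 16, 14, 20, 28, 22, 5, 2, 1, 0, 0, 0] [37, 52, 48, 43, 34, 38]
323 [-18, -8, 0, -2, 2, 2, 1, 10, 16, 24, 22, 18, 8, 4, 2, 2, 0, -2, 0, 1] [40, 32, 33, 39, 47, 49]
324 [-12, -2, 0, 0, 0, 2, 2, 5, 2, 2, 5, 3, 4, 1, 2, 0, 2, 4, -6, 0] [51, 52, 52, 51, 53, 56]
325 [-2, -2, -4, 1, 0, 2, -2, 5, 4, 3, 1
[... 1405 characters left out ...]
2, 3, 2, 1, 2, -1, 0] [53, 51, 51, 52, 54, 54]
325 [-7, 1, 1, -1, 2, -1, 1, 2, 2, 2, 3, 3, 3, 2, 1, 0, -1, -1, -1, 0] [53, 52, 51, 53, 52, 36]
326 [-6, 0, 0, 0, -1, -2, -1, 0, 1, 0, 1, 1, 2, -1, -1, 0, 0, 0, 0, -1] [16, 23, 24, 26, 15, 7]
327 [-15, 0, 1, -1, 0, 2, -1, 0, -1, 0, -1, 2, 0, 0, 0, 0, 0, -2, 0, 0] [6, 4, 7, 5, 7, 4]
328 [-5, 1, 1, 0, -1, 2, 0, 0, 1, 0, -1, 1, 0, 2, 0, 1, 1, -2, 1, -1] [5, 4, 6, 4, 4, 7]
329 [2, 1, 0, 0, 1, 1, -1, -1, -1, -1, 1, -1, 1, 1, 0, 0, 0, 1, 0, 1] [7, 4, 6, 3, 5, 4]
122 11.5 [284.84573005 323.591053  ]
124 11.5 [284.86271785 322.98981319]
126 11.5 [284.87977427 322.38614494]
122 14.5 [284.80255779 325.11902455]
117.5 14.5 [284.76466359 326.46019296]
7.725
```

No blue shows at all, so the mark may be below the rim. I'll raise in small steps and record the visible blue against height. That ramp locates level whatever the calibration error.

```bash
cat > m.py <<'E'
from h import *
fr=[grab_frame('side') for _ in range(3)]
a=np.mean([f['image'].astype(float) for f in fr],0); b=a[...,2]-(a[...,0]+a[...,1])/2-2.4
z=state()['eef_pos'][2]; r=b[308:327,280:292]
print('z',round(z,2),'blue/col',round(r.sum()/12,2),'rows',np.round(r.mean(1)[8:18],1).tolist(),'t',state()['time'])
E
python3 m.py
R0='[0,0,0,0,0,0,1]'
python3 -m crank '[[[0,0,0,0,0,0.05,1],[0,0,0,0,0,0,1]]]' >/dev/null; python3 m.py
python3 -m crank '[[[0,0,0,0,0,0.05,1],[0,0,0,0,0,0,1]]]' >/dev/null; python3 m.py
python3 -m crank '[[[0,0,0,0,0,0.05,1],[0,0,0,0,0,0,1]]]' >/dev/null; python3 m.py
python3 -m crank '[[[0,0,0,0,0,0.05,1],[0,0,0,0,0,0,1]]]' >/dev/null; python3 m.py
python3 -m crank '[[[0,0,0,0,0,0.1,1],[0,0,0,0,0,0,1]]]' >/dev/null; python3 m.py
python3 -m crank '[[[0,0,0,0,0,0.1,1],[0,0,0,0,0,0,1]]]' >/dev/null; python3 m.py
```

```text
z 137.88 blue/col -2.02 rows [0.1, 0.3, 0.4, 0.5, -0.2, 0.4, 0.2, 0.4, -0.3, -0.6] t 7.875
z 138.94 blue/col 15.25 rows [0.2, 0.3, 1.0, 0.4, 2.0, 3.3, 5.5, 6.0, -0.3, -0.9] t 8.275
z 139.93 blue/col 24.94 rows [0.7, 0.6, 0.7, 0.9, 3.4, 5.2, 8.0, 7.1, 0.3, -1.0] t 8.675
z 140.92 blue/col 32.21 rows [0.5, 0.6, 1.0, 0.9, 3.0, 6.7, 14.2, 7.7, 0.1, -0.8] t 9.075
z 141.92 blue/col 44.54 rows [0.5, 0.7, 1.1, 2.6, 4.7, 10.0, 18.5, 7.7, 0.1, -0.8] t 9.475
z 143.92 blue/col 47.86 rows [0.6, 1.1, 1.0, 4.8, 8.2, 17.4, 15.2, 0.7, 0.0, -1.4] t 9.875
z 145.95 blue/col 48.75 rows [0.8, 0.7, 4.3, 6.7, 11.9, 19.6, 5.2, 0.6, -0.3, -0.7] t 10.275
```

Blue runs from zero at z≈138.0 to full at ≈142.0, so the mark is level at TCP z≈139.9. I'll go there and verify, then start turning.

```bash
python3 -m crank '[[[0,0,0,0,0,-0.15,1],[0,0,0,0,0,-0.15,1],[0,0,0,0,0,0,1],[0,0,0,0,0,0,1]]]' 120; python3 m.py; python3 -c "
from station import *;print(state()['wrist_torque'])"
```

```text
time: 10.78
eef_pos: [514.5, -33.4, 139.8]
tool_rot: [[0.707, 0.707, 0.001], [0.707, -0.707, -0.0], [0.0, 0.001, -1.0]]
ft_force: [0.5, -1.9, 7.0]
gripper_width: 19.8
grip_force: 117.1
z 139.87 blue/col 21.28 rows [0.1, 0.2, 0.5, 1.2, 3.2, 4.9, 8.4, 7.0, 0.1, -1.3] t 10.925
[-0.20328548  0.05851901  0.00964977]
```

Level (half blue). Now turn counter-clockwise.

```bash
python3 -m crank '[[[0,0,0.15,0,0,0,1],[0,0,0.15,0,0,0,1],[0,0,0.15,0,0,0,1],[0,0,0.15,0,0,0,1],[0,0,0,0,0,0,1]]]'; python3 -c "
from station import *;print(state()['wrist_torque'])"
python3 -m crank '[[[0,0,0.15,0,0,0,1],[0,0,0.15,0,0,0,1],[0,0,0.15,0,0,0,1],[0,0,0.15,0,0,0,1],[0,0,0.15,0,0,0,1],[0,0,0.15,0,0,0,1],[0,0,0,0,0,0,1]]]'
python3 - <<'E'
from h import *
print(state()['wrist_torque'],state()['qpos'])
f,W=snap('side')
cv2.imwrite('pics/c5.png',cv2.resize(cv2.cvtColor(f['image'][265:385,220:350],cv2.COLOR_RGB2BGR),None,fx=5,fy=5,interpolation=2))
E
```

```text
time: 11.55
eef_pos: [514.7, -33.3, 139.9]
tool_rot: [[0.465, 0.885, 0.001], [0.885, -0.465, -0.0], [0.0, 0.001, -1.0]]
ft_force: [1.0, -0.5, 6.5]
gripper_width: 19.6
grip_force: 117.8
[-0.09246759 -0.10081088 -0.10299731]
time: 12.42
eef_pos: [514.7, -33.4, 139.9]
tool_rot: [[0.034, 0.999, 0.001], [0.999, -0.034, -0.0], [-0.0, 0.001, -1.0]]
ft_force: [0.5, -0.1, 6.9]
gripper_width: 19.9
grip_force: 117.7
[-0.22364533 -0.17799912 -0.0600214 ] [-1.03438121e+01  2.62572245e+01  9.86321809e+01  1.68605823e-03
  5.50304658e+01 -8.40573099e+00]
```

View pics/c5.png

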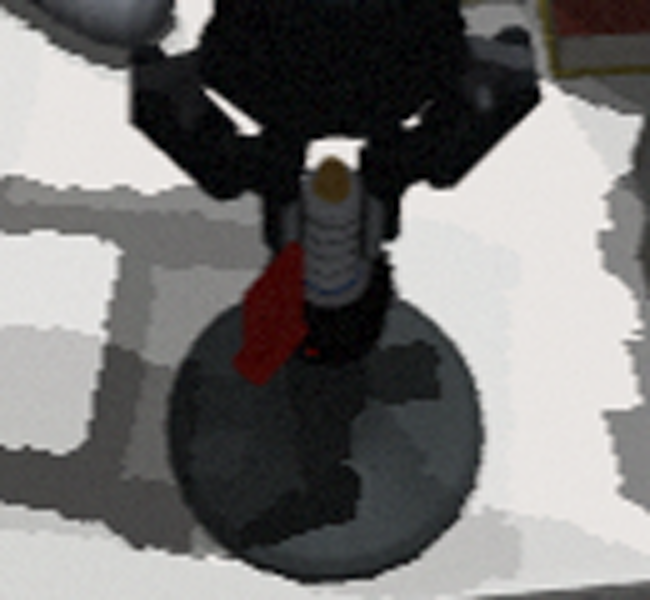

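Crop: the finger is carrying the paddle, now swung most of the way towards the red dot at crop (312,352), with the ring still half visible. Continue in small steps, watching the torque.

```bash
T="python3 -c \"from station import *;s=state();print('TZ',s['wrist_torque'][2],s['eef_pos'][2])\""
python3 -m crank '[[[0,0,0.15,0,0,0,1],[0,0,0.15,0,0,0,1],[0,0,0.1,0,0,0,1],[0,0,0,0,0,0,1]]]'|grep -E 'tool_rot|ft'; eval $T
python3 -m crank '[[[0,0,0.07,0,0,0,1],[0,0,0,0,0,0,1]]]'|grep -E 'tool_rot|ft'; eval $T
python3 -m crank '[[[0,0,0.05,0,0,0,1],[0,0,0,0,0,0,1]]]'|grep -E 'tool_rot|ft'; eval $T
python3 - <<'E'
from h import *
f,W=snap('side')
cv2.imwrite('pics/c6.png',cv2.resize(cv2.cvtColor(f['image'][265:385,220:350],cv2.COLOR_RGB2BGR),None,fx=5,fy=5,interpolation=2))
E
```

```text
tool_rot: [[-0.165, 0.986, 0.001], [0.986, 0.165, -0.0], [-0.0, 0.001, -1.0]]
ft_force: [0.2, 0.2, 7.2]
TZ -0.1473822419839921 139.91916952692551
tool_rot: [[-0.199, 0.98, 0.001], [0.98, 0.199, -0.0], [-0.0, 0.001, -1.0]]
ft_force: [-1.1, -0.1, 7.6]
TZ -0.19515501394631007 139.9199022389481
tool_rot: [[-0.223, 0.975, 0.001], [0.975, 0.223, -0.0], [-0.0, 0.001, -1.0]]
ft_force: [-1.9, 0.0, 7.0]
TZ -0.20022337680621757 139.9142902640584
```

View pics/c6.png

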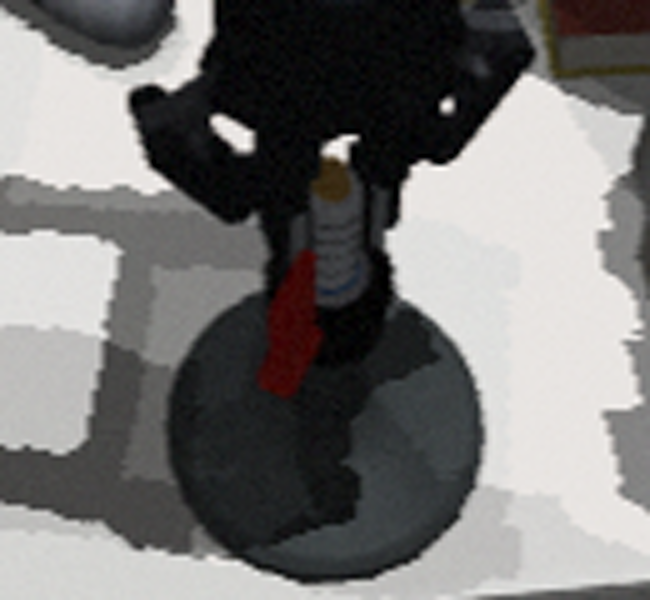

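The paddle is nearly over the red dot (the dot is now hidden behind it) and the ring is still half visible. No torque jump yet, so I keep stepping until the stop shows.

```bash
cat > t.py <<'E'
from h import *
s=state();R=s['tool_rot'];f,W=snap('side');im=f['image'].astype(int)
m=(im[...,0]>40)&(im[...,1]<25)&(im[...,2]<25)&(W[...,2]>140)&(W[...,2]<165)&(np.hypot(W[...,0]-514,W[...,1]+34)<60)
p=W[m].mean(0)-[513.8,-34.5,0]
print('az',round(np.degrees(np.arctan2(R[1][1],R[0][1])),1),'TZ',round(s['wrist_torque'][2],3),'F',np.round(s['ft_force'],1),'z',round(s['eef_pos'][2],2),'paddle',round(np.degrees(np.arctan2(p[1],p[0]))%360,1),m.sum(),'t',s['time'])
E
python3 -m crank '[[[0,0,0.05,0,0,0,1],[0,0,0,0,0,0,1]]]'>/dev/null; python3 t.py
python3 -m crank '[[[0,0,0.05,0,0,0,1],[0,0,0,0,0,0,1]]]'>/dev/null; python3 t.py
python3 -m crank '[[[0,0,0.05,0,0,0,1],[0,0,0,0,0,0,1]]]'>/dev/null; python3 t.py
```

```text
az 14.3 TZ -0.222 F [-2.1 -0.5  7.2] z 139.91 paddle 243.0 100 t 13.775
az 15.8 TZ -0.182 F [-1.6 -0.6  7.7] z 139.9 paddle 244.3 95 t 14.075
az 17.2 TZ -0.269 F [-1.4 -0.4  7.1] z 139.9 paddle 245.4 102 t 14.375
```

```bash
python3 -m crank '[[[0,0,0.05,0,0,0,1],[0,0,0,0,0,0,1]]]'>/dev/null; python3 t.py
python3 -m crank '[[[0,0,0.05,0,0,0,1],[0,0,0,0,0,0,1]]]'>/dev/null; python3 t.py
python3 -m crank '[[[0,0,0.05,0,0,0,1],[0,0,0,0,0,0,1]]]'>/dev/null; python3 t.py
```

```text
az 18.6 TZ -0.236 F [-2.5 -0.2  8. ] z 139.91 paddle 246.8 98 t 14.675
az 20.1 TZ -0.252 F [-2.  -1.8  8.8] z 139.9 paddle 247.8 93 t 14.975
az 21.5 TZ -0.287 F [-2.  -0.3  7.7] z 139.89 paddle 249.0 88 t 15.275
```

```bash
python3 -m crank '[[[0,0,0.05,0,0,0,1],[0,0,0,0,0,0,1]]]'>/dev/null; python3 t.py
python3 -m crank '[[[0,0,0.05,0,0,0,1],[0,0,0,0,0,0,1]]]'>/dev/null; python3 t.py
python3 -m crank '[[[0,0,0.05,0,0,0,1],[0,0,0,0,0,0,1]]]'>/dev/null; python3 t.py
```

```text
az 22.9 TZ -0.306 F [-3.7  0.2  8.8] z 139.88 paddle 249.1 92 t 15.575
az 24.3 TZ -0.416 F [-3.8  1.4  9.1] z 139.88 paddle 249.3 93 t 15.875
az 25.8 TZ -0.438 F [-4.6  2.8  9.7] z 139.81 paddle 249.1 93 t 16.175
```

The paddle azimuth holds at 249° while the torque climbs, so the lever is at its stop. Final check of the ring.

```bash
python3 -m crank '[[[0,0,-0.02,0,0,0,1],[0,0,0,0,0,0,1],[0,0,0,0,0,0,1]]]'; python3 t.py; python3 m.py
python3 - <<'E'
from h import *
f,W=snap('side')
cv2.imwrite('pics/c7.png',cv2.resize(cv2.cvtColor(f['image'][200:385,150:350],cv2.COLOR_RGB2BGR),None,fx=3.2,fy=3.2,interpolation=2))
E
```

```text
time: 16.6
eef_pos: [513.9, -33.0, 139.8]
tool_rot: [[-0.426, 0.905, 0.0], [0.905, 0.426, 0.0], [0.0, 0.0, -1.0]]
ft_force: [-4.2, 2.3, 8.9]
gripper_width: 19.7
grip_force: 120.2
az 25.2 TZ -0.373 F [-4.2  2.3  8.9] z 139.84 paddle 249.2 91 t 16.6
z 139.85 blue/col -107.17 rows [-8.7, -9.6, -10.4, -10.1, -11.1, -8.2, -6.7, -6.2, -10.8, -10.8] t 16.8
```

View pics/c7.png

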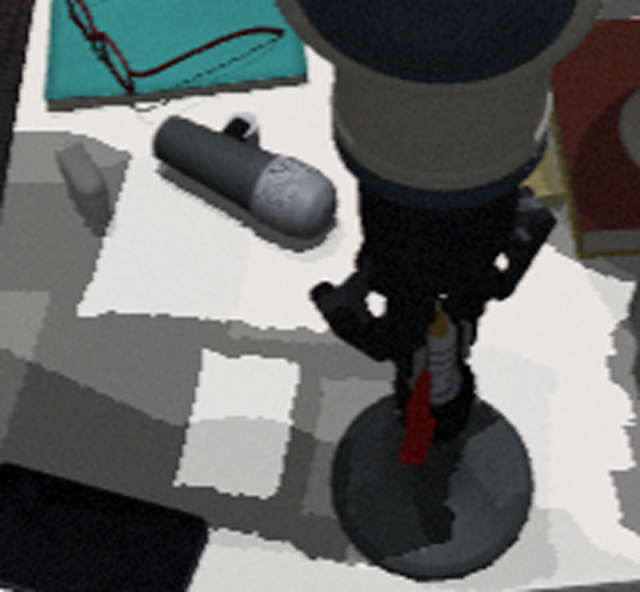

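The column is gripped at the mark with a sliver of the ring still visible beside the paddle at (445,388). The lever is at its stop, and the microphone and the rest are undisturbed.

```bash
python3 -c "from station import *;print(finish_job())"
```

```text
the job is handed in; nothing more can be done
None
```

I handed the job in at about 17 s: the column is still gripped with the blue ring level with the rim, the red lever is at its closed stop, and the arm touched nothing else on the desk.

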